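# Clamp the chocolate block for shaving

### The arm

A 6-joint arm with a two-finger parallel gripper is mounted at the origin on the work surface. World frame = base frame: x ahead of the robot, y to its left, z up, the work surface at z = 0. Lengths are in m, angles in rad, forces in N, time in s.
With the tool pointing down it reaches from about 0.3 to 0.85 m from the base axis. Payload 4.2 kg.
Tool frame: the origin (TCP) lies midway between the tips of the shut fingers; the grasp point (between the pads) lies 19 mm behind it; x points along the fingers, y is the direction in which the jaws open and shut, and the axes are right-handed (so a half turn about x gives the same grasp; the last joint's range is limited). The gripper opens to 91 mm and grips with 3 to 60 N. Pads are 32 mm wide; open, the fingers measure 118 mm over their backs; the gripper's body (76 mm by 178 mm) begins 60 mm behind the grasp point.
Start: joints at [1.291, 0.32, 1.565, -0, 1.257, -0.02], TCP at [0.148, 0.556, 0.214] pointing down, gripper open.
Joint ranges: [-3.11, 3.11], [-0.84, 2.01], [0.21, 2.61], [-1.34, 4.49], [0.05, 2.63], [-2.56, 2.56]. Speed limits (rad/s): [2.57, 2.57, 3.14, 3.14, 3.14, 3.14].

### API

Orientations are given as [roll, pitch, yaw] about the fixed x, y, z axes, in that order (R = Rz(yaw) Ry(pitch) Rx(roll)).
In Python, from workcell import telemetry, imaging, job gives the robot as it stands. The module is installed in compiled form; this text tells all that it offers.
- The arm moves only by the shell command python3 -m crank 'ROWS'. ROWS is JSON, a list that holds one entry, the list of rows, each a list of 7 numbers: the opening, from -1 (shut) to 1 (fully open), then the shift along the tool's x, y, z in cm, then the turn, a rotation vector about the tool's x, y, z in rad. In form: [[[gripper, tx, ty, tz, wx, wy, wz], ...]]. A call has 1 to 12 rows; each row shifts and turns the pose as measured when the row begins, along the tool's axes as they then stand; what a row does not reach is not made up. A row lasts 1/8 s, in which the tool goes at most 62.5 mm and 10.7 degrees, less where a joint would pass 70% of its speed; a pose out of reach is approached as far as the arm can. A call with a gripper value outside its range is refused whole. The fingers move at their own pace and stop on an object; the grip force is fixed at half the most. Time passes only in rows, so rows that do not move let the fingers close. It gives the time, the measured TCP pose, the force and the opening at its end, in the units of the state.
- telemetry.read_state(): the state, without advancing time (a new reading comes with each control period).
- imaging.grab_frame(name): name is "scene" or "top"; returns a dict with "color" (420x560x3 uint8, red, green, blue), "mtx" (3x3 intrinsics, pixels), "R" (3x3) and "t" (3): a world point X has camera coordinates R X + t. Camera axes: x right, y down, z forward; pixel columns grow to the right and rows downward; lengths in m; the calibration is good to about 2 mm. A picture is of the moment at which its call begins. There is no depth.
- job.job_done(): hands the job in, once; it reports no verdict.
The state is a dict: "time": time; "joint_positions": joint angles; "dq": joint speeds; "joint_efforts": joint torques, N m; "ee_pos": TCP position; "tcp_rot": TCP orientation; "contact_force": force on the tool from outside, world axes, zero at the start; "wrist_torque": the same for the moment, N m; "opening": finger opening in m.
Only numpy, scipy, OpenCV 4.12 (cv2) and the standard library are available. Lean on these libraries where they do the work, as an engineer would, in place of code of your own. Each camera call takes 0.05 s, during which the arm holds its last target. There are 200 camera calls.

### The job

Lay the thick chocolate block flat in the open vise, lengthwise between the jaws. Then turn the crank handle clockwise until the sliding jaw holds the block firmly against the fixed jaw, and let go; do not shove the jaw itself.

Things in the scene. Friction and masses are not known exactly. Their poses are not given: they have to be found in the camera images.
- block: Thick dark-brown chocolate block, 45 mm (its x) by 90 mm (its y, lengthwise) by 50 mm high, about 0.26 kg, loose on the worktop; origin at the centre of its underside. Not the thin slab (55 x 100 x 15 mm), steel pastry ring or white ramekin near it.
- vise: Low metal vise, fixed. Origin: underside, below the middle of the bed. y runs from the fixed jaw to the crank. Base 100 mm (x), y -100 to 240 mm; its top, the bed, 20 mm above the origin. Fixed jaw's face at y = -65 mm; jaws 80 mm wide, tops 63 mm above the origin. Grey housing y 110 to 210 mm, 74 mm high; on it the crank, vertical axis at x = 0, y = 160 mm.
- jaw: Sliding jaw, axes as the vise's. Its origin is at the vise's when fully open and moves to the vise's -y as it closes: 9.5 mm per rad of clockwise crank turn. Its clamping face is 70 mm to +y of its origin: mouth 135 mm fully open, 111 to 135 mm at the start. The face plate springs back up to 6 mm (4 N per mm), then is solid.
- knob (a point): Middle of the crank's black upright grip, 113 mm above the vise's origin: round, 24 mm thick, 87 to 135 mm up, spins freely on its pin, so it can be carried round without turning the gripper. Circles the crank axis at 50 mm radius, arm below 88 mm. Takes 4 to 8 N; stays where left. Starts 0 to 2.5 rad clockwise (seen from above) of the vise's +y; clockwise closes; stops at 6.05 rad.
Mind the look-alikes: they are no part of the job. What is shaped like the block but turquoise or yellow is not meant.

How it is judged:
On the way, in this order (a step that is already met when the one before it is completed fails the run):
1. the block lies flat on the vise's bed between the jaws, let go, not yet clamped (x of block in the frame of vise between -0.025 and 0.025 m and y of block in the frame of vise between -0.03 and 0.035 m and z of block in the frame of vise between 0.015 and 0.025 m and angle between block's own z axis and vertical below 0.15 rad and contact force between the fingers and block below 0.2 N and contact force between jaw and block below 3 N), for 0.2 s.
2. the sliding jaw presses the block (contact force between jaw and block above 4 N), for 0.2 s.
At the end, for the whole second after the job is handed in: The block lies flat (8 degrees) and still on the vise's bed (underside within 5 mm), lengthwise to the jaws' travel (11 degrees), its middle within 25 mm of the vise's centre line, its end within 10 mm of the fixed jaw, and the sliding jaw presses on it with more than 4 N (contact force between jaw and block above 4 N and x of block in the frame of vise between -0.025 and 0.025 m and y of block in the frame of vise between -0.03 and -0.01 m and z of block in the frame of vise between 0.015 and 0.025 m and angle between block's own z axis and vertical below 0.15 rad and angle between the y axis of block and the y axis of vise, either way round below 0.2 rad and linear speed of block below 0.01 m/s); the robot touches nothing.
It fails at once if the sliding jaw is shoved with the fingers (more than 15 N) instead of being driven by the crank (contact force between the fingers and jaw above 15 N).
It also fails if it takes over 67 s, if anything falls off the work surface, if the arm or the gripper's body presses on something with over 40 N, if the wrist force passes 120 N, or if a joint passes its speed limit or range.

## Working session

There is one attempt and no reset: what is moved stays moved. The work goes in short steps, Python scripts to look and compute and a shell command to move; the robot and the scene stay as the last step left them, time stands still between calls to the robot, and variables do not carry over. Pictures are saved under pics/ and viewed, about 8 in all and at most 12, crops included, and the job is handed in when it is done.

```bash
mkdir -p pics; cat > h.py <<'E'
import numpy as np,cv2
from workcell import telemetry,imaging,job
def px(f,X):
    c=f["R"]@np.array(X,float)+f["t"]; p=f["mtx"]@c; return p[:2]/p[2]
def ray(f,u,v,z):
    d=f["R"].T@np.linalg.solve(f["mtx"],[u,v,1.]); o=-f["R"].T@f["t"]; return o+d*(z-o[2])/d[2]
def snap(cam,name):
    f=imaging.grab_frame(cam); np.savez('pics/'+name+'.npz',**f); cv2.imwrite('pics/'+name+'.png',f["color"][:,:,::-1]); return f
def load(n): return dict(np.load('pics/'+n+'.npz'))
E
python3 - <<'E'
from h import *
for c in("top","scene"):
    f=snap(c,c+'1'); print(c,-f["R"].T@f["t"])
print(telemetry.read_state())
E
```

```text
top [ 0.49856117 -0.02854972  1.15228562]
scene [ 1.10608447 -0.64993989  1.3915816 ]
{'time': 0.1, 'joint_positions': array([ 1.29103762e+00,  3.20208772e-01,  1.56552740e+00, -3.15966144e-05,
        1.25742606e+00, -1.99747701e-02]), 'dq': array([-0.00133991, -0.00302   , -0.00148914, -0.00070701,  0.00032921,
       -0.00040032]), 'joint_efforts': array([ 9.28469526e-04, -4.13331342e+01, -2.32509685e+01,  7.30613549e-02,
        4.22329945e-02, -5.97899952e-05]), 'ee_pos': array([0.14757189, 0.55527465, 0.2132269 ]), 'tcp_rot': array([-1.57163301,  1.56922645, -1.83140718]), 'contact_force': array([-0.59405614, -0.00170427,  0.69375411]), 'wrist_torque': array([-0.0363382 , -0.02004057,  0.01371581]), 'opening': 0.09124633778455277}
```

View pics/top1.png

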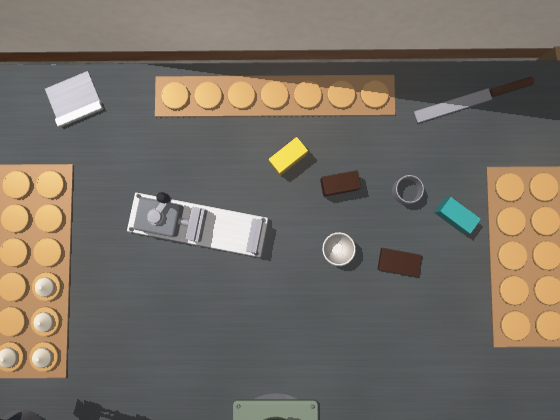

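View pics/scene1.png

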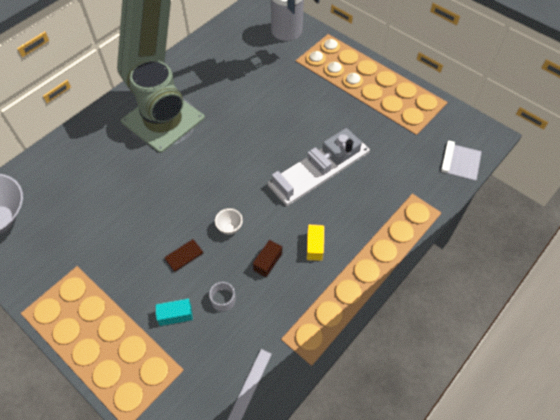

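The top view shows the block at about (341,183), the thin slab at (400,262), and the vise from (130,215) to (267,237). Its crank is at the left, with the knob at (163,197). I'll zoom in next.

```bash
python3 - <<'E'
from h import *
f=load('top1');im=f["color"][:,:,::-1]
a=cv2.resize(im[175:275,115:280],None,fx=4.8,fy=4.8,interpolation=cv2.INTER_CUBIC)
cv2.imwrite('pics/va.png',a)
b=cv2.resize(im[160:205,310:375],None,fx=9,fy=9,interpolation=cv2.INTER_CUBIC)
cv2.imwrite('pics/ba.png',b)
print(a.shape,b.shape)
E
```

```text
(480, 792, 3) (405, 585, 3)
```

View pics/va.png

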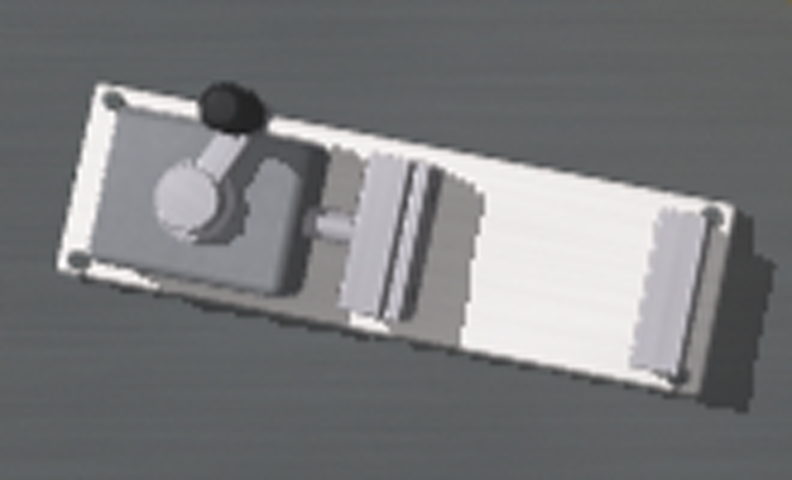

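View pics/ba.png

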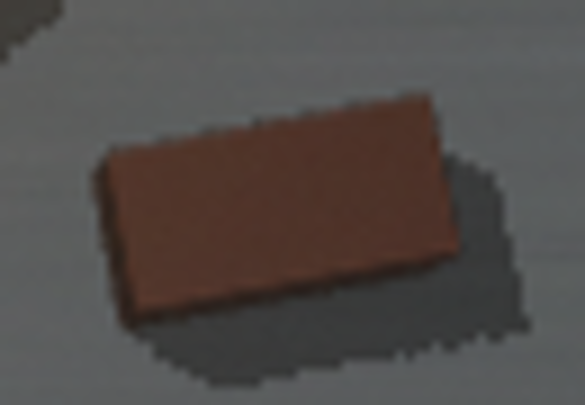

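The vise crop gives the bed corners (97,85), (735,205), (697,393) and (60,270), and the knob top at about (226,107). The block crop gives the top corners (107,152), (430,97), (459,250) and (133,312).

```bash
cat > m.py <<'E'
from h import *
f=load('top1')
o=lambda p,s,x,y:((p[0]+.5)/s-.5+x,(p[1]+.5)/s-.5+y)
V=[ray(f,*o(p,4.8,115,175),.02)[:2] for p in[(97,85),(735,205),(697,393),(60,270)]]
B=[ray(f,*o(p,9,310,160),.05)[:2] for p in[(107,152),(430,97),(459,250),(133,312)]]
K=ray(f,*o((226,107),4.8,115,175),.135)[:2]
def fit(P,L):
    P=np.array(P);L=np.array(L,float);a=L-L.mean(0);b=P-P.mean(0)
    th=np.arctan2((a[:,0]*b[:,1]-a[:,1]*b[:,0]).sum(),(a*b).sum())
    R=np.array([[np.cos(th),-np.sin(th)],[np.sin(th),np.cos(th)]]);t=P.mean(0)-R@L.mean(0)
    return th,R,t,np.linalg.norm(P-(L@R.T+t),axis=1)
E
python3 - <<'E'
from m import *
# vise corners: crank end is image-left (+world y); vise x = y rotated -90
tv,Rv,ov,r=fit(V,[(.05,.24),(.05,-.1),(-.05,-.1),(-.05,.24)]);print('vise',tv,ov,r)
tb,Rb,ob,r=fit(B,[(.0225,.045),(.0225,-.045),(-.0225,-.045),(-.0225,.045)]);print('block',tb,ob,r)
k=Rv.T@(K-ov)-[0,.16];print('K',K,'rel',k,np.hypot(*k),'cw',np.arctan2(k[0],k[1]))
# sliding jaw face top edge
for p in[(437,170),(405,318)]:print('jaw face',Rv.T@(ray(f,*o(p,4.8,115,175),.063)[:2]-ov))
for p in[(708,212),(636,370),(660,210)]:print('fixed',Rv.T@(ray(f,*o(p,4.8,115,175),.063)[:2]-ov))
s=telemetry.read_state();from scipy.spatial.transform import Rotation as R
print(R.from_euler('xyz',s['tcp_rot']).as_matrix().round(3))
g=load('scene1');
for X in [(*ob,.05),(*ov,.02),(*K,.135)]:print(px(g,X))
E
```

```text
vise -0.19180368338757509 [0.51648793 0.12576056] [0.0013979  0.00125749 0.00206088 0.00249756]
block 0.1707698033825426 [ 0.62931199 -0.15989969] [0.00122376 0.00137122 0.00164745 0.00043002]
K [0.58804425 0.2520802 ] rel [ 0.04616382 -0.02235604] 0.05129221429956111 cw 2.021785960564436
jaw face [0.03729741 0.04818434]
jaw face [-0.03770913  0.04916632]
fixed [ 0.04186449 -0.08861331]
fixed [-0.04148534 -0.0684267 ]
fixed [ 0.03840146 -0.06495529]
[[-0.     0.257  0.966]
 [-0.002  0.966 -0.257]
 [-1.    -0.002 -0.   ]]
[267.59033378 253.31425915]
[302.06054637 175.16435146]
[348.88810678 139.89082319]
```

```bash
cat > d.py <<'E'
import sys
from m import *
from scipy.spatial.transform import Rotation as Ro
tv,Rv,ov,_=fit(V,[(.05,.24),(.05,-.1),(-.05,-.1),(-.05,.24)])
tb,Rb,ob,_=fit(B,[(.0225,.045),(.0225,-.045),(-.0225,-.045),(-.0225,.045)])
def to(X,a):
    "shift (cm, current tool axes; then axes after turning) and turn so TCP is at X, tool y at yaw a"
    s=telemetry.read_state();C=Ro.from_euler('xyz',s['tcp_rot']).as_matrix()
    y=np.array([np.cos(a),np.sin(a),0]);x=np.array([0,0,-1.]);T=np.c_[x,y,np.cross(x,y)]
    d=np.array(X)-s['ee_pos']
    print('shift now',(C.T@d*100).round(2),'after turn',(T.T@d*100).round(2),'turn',Ro.from_matrix(C.T@T).as_rotvec().round(3))
    print('t',s['time'],'pos',s['ee_pos'].round(4),'F',s['contact_force'].round(1),'open',round(s['opening'],4),'q',s['joint_positions'].round(2))
def vp(x,y,z): return (*(ov+Rv@[x,y]),z)
E
python3 -c "
from d import *
to((*ob,.2),tb)"
```

```text
shift now [  1.41 -56.74  64.93] after turn [ 1.32 35.32 78.66] turn [1.14e+00 1.00e-03 1.00e-03]
t 0.1 pos [0.1476 0.5553 0.2132] F [-0.6 -0.   0.7] open 0.0912 q [ 1.29  0.32  1.57 -0.    1.26 -0.02]
```

```bash
python3 -m crank '[[[1,0,-3.9,4.5,0,0,0],[1,0,-3.9,4.5,0,0,0],[1,0,-3.9,4.5,0,0,0],[1,0,-3.9,4.5,0,0,0],[1,0,-3.9,4.5,0,0,0],[1,0,-3.9,4.5,0,0,0],[1,0,-3.9,4.5,0,0,0],[1,0,-3.9,4.5,0,0,0],[1,0,-3.9,4.5,0,0,0],[1,0,-3.9,4.5,0,0,0],[1,0,-3.9,4.5,0,0,0],[1,0,-3.9,4.5,0,0,0]]]'; python3 -m crank '[[[1,0,0,0,0.18,0,0],[1,0,0,0,0.18,0,0],[1,0,0,0,0.18,0,0],[1,0,0,0,0.18,0,0],[1,0,0,0,0.18,0,0],[1,0,0,0,0.18,0,0]]]'; python3 -c "
from d import *
to((*ob,.08),tb)"
```

```text
time: 1.6
ee_pos: [0.5599, -0.0504, 0.2107]
tcp_rot: [-1.937, 1.569, -2.189]
contact_force: [0.8, 1.2, 0.5]
opening: 0.091
time: 2.35
ee_pos: [0.5604, -0.0555, 0.2064]
tcp_rot: [-1.581, 1.562, -2.954]
contact_force: [-0.0, 0.6, -0.7]
opening: 0.091
shift now [12.59  4.81 11.59] after turn [12.64  5.01 11.45] turn [0.027 0.    0.008]
t 2.35 pos [ 0.5604 -0.0555  0.2064] F [-0.   0.6 -0.7] open 0.091 q [-0.12  0.31  1.6  -0.    1.24 -0.31]
```

```bash
python3 -m crank '[[[1,0,1.7,3.9,0.027,0,0.008],[1,0,1.7,3.9,0,0,0],[1,0,1.6,3.9,0,0,0],[1,0,0,0,0,0,0]]]'; python3 -c "
from d import *
to((*ob,.012),tb)"
```

```text
time: 2.85
ee_pos: [0.6312, -0.1637, 0.2039]
tcp_rot: [-2.075, 1.567, 2.808]
contact_force: [-1.2, 0.1, -0.0]
opening: 0.0912
shift now [19.19 -0.06 -0.37] after turn [19.19 -0.13 -0.41] turn [-0.    -0.002  0.004]
t 2.85 pos [ 0.6312 -0.1637  0.2039] F [-1.2  0.1 -0. ] open 0.0912 q [-0.27  0.45  1.39  0.    1.31 -0.44]
```

```bash
python3 -m crank '[[[1,4,-0.1,-0.4,0,0,0.004],[1,4,0,0,0,0,0],[1,4,0,0,0,0,0],[1,3,0,0,0,0,0],[1,0,0,0,0,0,0]]]'; python3 -c "
from d import *
to((*ob,.012),tb)"
```

```text
time: 3.48
ee_pos: [0.6267, -0.1559, 0.0494]
tcp_rot: [-2.74, 1.565, 2.143]
contact_force: [0.7, -0.5, -0.4]
opening: 0.0911
shift now [3.74 0.19 0.46] after turn [3.74 0.18 0.44] turn [ 0.    -0.005  0.002]
t 3.475 pos [ 0.6267 -0.1559  0.0494] F [ 0.7 -0.5 -0.4] open 0.0911 q [-0.26  0.56  1.6   0.    0.98 -0.44]
```

```bash
python3 -m crank '[[[1,2,0.2,0.4,0,-0.005,0.002],[1,1.5,0,0,0,0,0],[1,0,0,0,0,0,0]]]'; python3 -c "
from d import *
to((*ob,.012),tb)
for i in range(1): snap('top','top2'); snap('scene','scene2')
to((*ob,.012),tb)
im=np.hstack([cv2.resize(load('top2')['color'][140:240,290:400],(390,355)),cv2.resize(load('scene2')['color'][200:300,210:320],(390,355))])
cv2.imwrite('pics/c2.png',im[:,:,::-1])"
```

```text
time: 3.85
ee_pos: [0.6312, -0.1586, 0.0174]
tcp_rot: [1.276, 1.566, -0.123]
contact_force: [0.5, 0.3, 0.8]
opening: 0.0914
shift now [ 0.54 -0.21  0.1 ] after turn [ 0.54 -0.2   0.1 ] turn [ 0.001  0.001 -0.005]
t 3.85 pos [ 0.6312 -0.1586  0.0174] F [0.5 0.3 0.8] open 0.0914 q [-0.26  0.6   1.63  0.    0.91 -0.44]
shift now [ 0.65 -0.29  0.04] after turn [ 0.65 -0.29  0.05] turn [ 0.001  0.003 -0.007]
t 3.95 pos [ 0.6321 -0.159   0.0185] F [-0.2  0.   0.1] open 0.0912 q [-0.26  0.6   1.63  0.    0.91 -0.44]
```

View pics/c2.png

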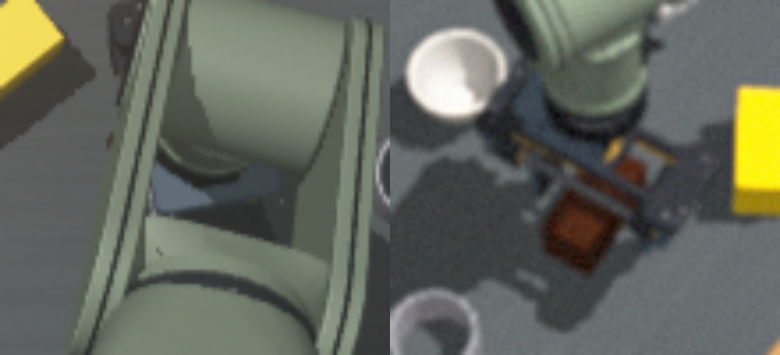

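The scene crop (right half) shows the dark-brown block between the open fingers at about (590,215), and the ramekin clear of the gripper. I'll lower slightly, close and lift.

```bash
python3 -m crank '[[[1,0.5,-0.2,0,0,0,0],[-1,0,0,0,0,0,0],[-1,0,0,0,0,0,0],[-1,0,0,0,0,0,0],[-1,0,0,0,0,0,0],[-1,0,0,0,0,0,0]]]'; python3 -c "
from d import *
to((*ob,.012),tb)"
```

```text
time: 4.7
ee_pos: [0.6304, -0.1597, 0.0155]
tcp_rot: [1.163, 1.562, -0.236]
contact_force: [-1.9, -0.3, -0.4]
opening: 0.0447
shift now [ 0.35 -0.12  0.  ] after turn [ 0.35 -0.11  0.  ] turn [ 0.001  0.004 -0.009]
t 4.7 pos [ 0.6304 -0.1597  0.0155] F [-1.9 -0.3 -0.4] open 0.0447 q [-0.27  0.6   1.64  0.    0.9  -0.44]
```

```bash
python3 -m crank '[[[-1,-3,0,0,0,0,0],[-1,-4,0,0,0,0,0],[-1,-4,0,0,0,0,0],[-1,-2,0,0,0,0,0],[-1,0,0,0,0,0,0]]]'; python3 -m crank '[[[-1,0,0,0,0.18,0,0],[-1,0,0,0,0.18,0,0],[-1,0,0,0,0,0,0]]]'; python3 -c "
from d import *
to(vp(0,-.012,.15),tv)"
```

```text
time: 5.32
ee_pos: [0.6272, -0.1587, 0.145]
tcp_rot: [1.643, 1.569, 0.244]
contact_force: [-0.2, -0.4, -2.2]
opening: 0.0449
time: 5.7
ee_pos: [0.6246, -0.158, 0.1398]
tcp_rot: [-1.74, 1.564, 2.775]
contact_force: [0.9, -0.3, -2.7]
opening: 0.0447
shift now [ -0.88 -16.17 -24.5 ] after turn [ -1.02 -16.03 -24.59] turn [-0.006 -0.001  0.007]
t 5.7 pos [ 0.6246 -0.158   0.1398] F [ 0.9 -0.3 -2.7] open 0.0447 q [-0.27  0.48  1.5   0.    1.17 -0.07]
```

```bash
python3 -m crank '[[[-1,-0.3,-2.7,-4.1,0,0,0.007],[-1,-0.3,-2.7,-4.1,0,0,0],[-1,-0.3,-2.7,-4.1,0,0,0],[-1,-0.3,-2.7,-4.1,0,0,0],[-1,-0.3,-2.7,-4.1,0,0,0],[-1,-0.3,-2.6,-4.1,0,0,0],[-1,0,0,0,0,0,0]]]';  python3 -c "
from d import *
to(vp(0,-.012,.08),tv)"
```

```text
time: 6.58
ee_pos: [0.5065, 0.1211, 0.1509]
tcp_rot: [-1.566, 1.56, 2.97]
contact_force: [0.3, -1.0, -3.2]
opening: 0.0451
shift now [7.08 0.96 0.57] after turn [7.09 0.89 0.55] turn [0.015 0.    0.011]
t 6.575 pos [0.5065 0.1211 0.1509] F [ 0.3 -1.  -3.2] open 0.0451 q [0.21 0.29 1.78 0.   1.08 0.38]
```

```bash
python3 -m crank '[[[-1,0,0.9,0.6,0.015,0,0.011],[-1,3.5,0,0,0,0,0],[-1,3,0,0,0,0,0],[-1,0,0,0,0,0,0]]]';  python3 -c "
from d import *
snap('top','top3'); g=snap('scene','scene3')
to(vp(0,-.012,.0375),tv)
c=np.array(px(g,vp(0,-.01,.05))).astype(int);print(c)
im=cv2.resize(g['color'][c[1]-65:c[1]+55,c[0]-90:c[0]+80],None,fx=4.5,fy=4.5,interpolation=2)
cv2.imwrite('pics/c3.png',im[:,:,::-1])"
```

```text
time: 7.08
ee_pos: [0.5176, 0.1086, 0.0832]
tcp_rot: [1.019, 1.567, -0.743]
contact_force: [-0.8, -0.3, -2.5]
opening: 0.0451
shift now [ 4.81 -0.64 -0.35] after turn [ 4.81 -0.61 -0.35] turn [ 0.001 -0.    -0.008]
t 7.175 pos [0.5195 0.1094 0.0856] F [ 0.1 -0.6 -2. ] open 0.0449 q [ 0.19  0.36  1.85 -0.    0.91  0.38]
[299 171]
```

View pics/c3.png

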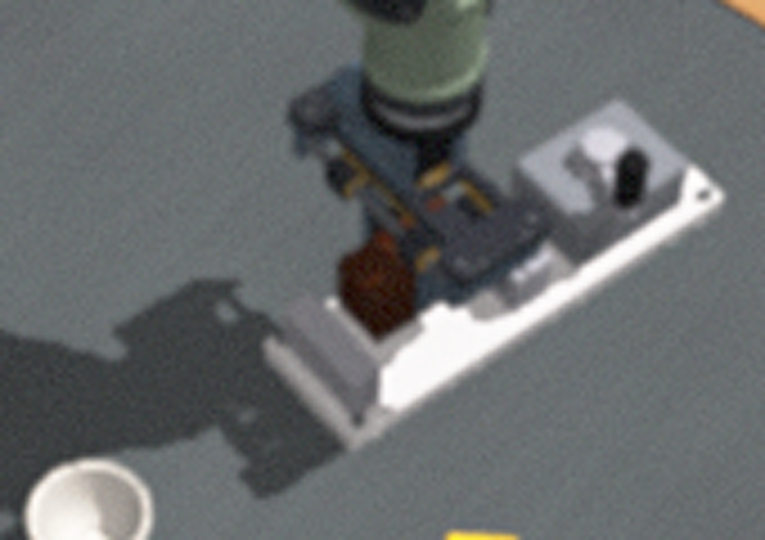

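The scene crop shows the block held level above the bed, with its end at about (380,310), just inside the fixed jaw at (330,340). The knob is at (632,178). I'll lower it now.

```bash
python3 -m crank '[[[-1,1.5,-0.4,-0.1,0,0,0],[-1,1.5,0,0,0,0,0],[-1,0.8,0,0,0,0,0],[-1,0,0,0,0,0,0]]]';  python3 -c "
from d import *
to(vp(0,-.012,.0365),tv)"
```

```text
time: 7.68
ee_pos: [0.5208, 0.1104, 0.0504]
tcp_rot: [1.777, 1.553, 0.013]
contact_force: [0.4, -0.1, -2.4]
opening: 0.0448
shift now [ 1.38 -0.74 -0.22] after turn [ 1.39 -0.72 -0.23] turn [-0.    -0.004 -0.017]
t 7.675 pos [0.5208 0.1104 0.0504] F [ 0.4 -0.1 -2.4] open 0.0448 q [ 0.19  0.41  1.9  -0.    0.82  0.38]
```

```bash
python3 -m crank '[[[-1,0.6,-0.6,-0.2,0,0,-0.01],[-1,0.4,0,0,0,0,0],[-1,0,0,0,0,0,0]]]';  python3 -c "
from d import *
to(vp(0,-.012,.0365),tv)"
```

```text
time: 8.05
ee_pos: [0.5158, 0.1139, 0.0405]
tcp_rot: [2.045, 1.561, 0.283]
contact_force: [0.1, -0.2, -3.1]
opening: 0.0446
shift now [ 0.4  -0.16  0.03] after turn [ 0.4  -0.16  0.03] turn [-0.    -0.004 -0.008]
t 8.05 pos [0.5158 0.1139 0.0405] F [ 0.1 -0.2 -3.1] open 0.0446 q [0.2  0.42 1.91 0.   0.8  0.39]
```

```bash
python3 -m crank '[[[-1,0.3,-0.1,0,0,0,0],[-1,0,0,0,0,0,0]]]';python3 -m crank '[[[-1,0.2,0,0,0,0,0],[-1,0,0,0,0,0,0]]]';  python3 -c "
from d import *
to(vp(0,-.012,.0365),tv)"
```

```text
time: 8.3
ee_pos: [0.515, 0.1142, 0.0374]
tcp_rot: [2.04, 1.561, 0.278]
contact_force: [-0.2, -0.1, -2.4]
opening: 0.0451
time: 8.55
ee_pos: [0.5153, 0.1144, 0.0358]
tcp_rot: [2.045, 1.56, 0.282]
contact_force: [-0.3, 0.3, -1.8]
opening: 0.045
shift now [-0.07 -0.1   0.06] after turn [-0.07 -0.1   0.06] turn [-0.    -0.005 -0.01 ]
t 8.55 pos [0.5153 0.1144 0.0358] F [-0.3  0.3 -1.8] open 0.045 q [0.2  0.42 1.92 0.   0.79 0.39]
```

```bash
python3 -m crank '[[[-1,0.2,0,0,0,0,0],[-1,0,0,0,0,0,0]]]';python3 -m crank '[[[-1,0.2,0,0,0,0,0],[-1,0,0,0,0,0,0]]]'
```

```text
time: 8.8
ee_pos: [0.5155, 0.1146, 0.0359]
tcp_rot: [2.059, 1.559, 0.296]
contact_force: [-0.7, 1.3, -3.0]
opening: 0.0448
time: 9.05
ee_pos: [0.5158, 0.1147, 0.0357]
tcp_rot: [2.047, 1.559, 0.285]
contact_force: [-0.0, -1.5, -2.4]
opening: 0.0447
```

```bash
python3 -m crank '[[[-1,0.4,0,0,0,0,0],[-1,0,0,0,0,0,0]]]';python3 -m crank '[[[-1,0.4,0,0,0,0,0],[-1,0.2,0,0,0,0,0]]]'
```

```text
time: 9.3
ee_pos: [0.5166, 0.115, 0.0358]
tcp_rot: [2.056, 1.556, 0.293]
contact_force: [-0.1, 0.0, -3.2]
opening: 0.0448
time: 9.55
ee_pos: [0.5171, 0.1151, 0.0351]
tcp_rot: [2.059, 1.555, 0.297]
contact_force: [-4.7, -0.3, 15.0]
opening: 0.0454
```

```bash
python3 -m crank '[[[-1,0,0,0,0,0,0],[0.6,0,0,0,0,0,0],[0.6,0,0,0,0,0,0],[0.6,0,0,0,0,0,0],[0.6,-1,0,0,0,0,0]]]';python3 -m crank '[[[0.6,-4,0,0,0,0,0],[0.6,-5,0,0,0,0,0],[0.6,-5,0,0,0,0,0],[0.6,-4,0,0,0,0,0],[0.6,0,0,0,0,0,0]]]';python3 -c "
from d import *
to((*K,.25),tv)"
```

```text
time: 10.18
ee_pos: [0.5167, 0.1149, 0.0435]
tcp_rot: [2.068, 1.557, 0.306]
contact_force: [-0.7, 0.3, -0.1]
opening: 0.0727
time: 10.8
ee_pos: [0.515, 0.1143, 0.2325]
tcp_rot: [2.043, 1.553, 0.281]
contact_force: [0.3, 0.3, -0.3]
opening: 0.0728
shift now [ -1.55   4.58 -14.93] after turn [ -1.75   4.55 -14.92] turn [ 0.    -0.008 -0.016]
t 10.8 pos [0.515  0.1143 0.2325] F [ 0.3  0.3 -0.3] open 0.0728 q [0.2  0.22 1.65 0.   1.25 0.39]
```

```bash
python3 -m crank '[[[0.3,0,1.5,-5,0,-0.008,-0.016],[0.3,0,1.5,-5,0,0,0],[0.3,0,1.5,-4.9,0,0,0],[0.3,0,0,0,0,0,0]]]';python3 -c "
from d import *
to((*K,.1),tv)
f=snap('top','top4'); g=snap('scene','scene4')
c=np.array(px(g,vp(0,.04,.05))).astype(int);print(c)
im=cv2.resize(g['color'][c[1]-60:c[1]+60,c[0]-85:c[0]+85],None,fx=4.5,fy=4.5,interpolation=2)
cv2.imwrite('pics/c4.png',im[:,:,::-1])
"
```

```text
time: 11.3
ee_pos: [0.5876, 0.2542, 0.2307]
tcp_rot: [-0.808, 1.566, -2.573]
contact_force: [0.0, -1.1, -0.2]
opening: 0.0593
shift now [13.07  0.12  0.16] after turn [13.07  0.08  0.2 ] turn [-0.002  0.003  0.003]
t 11.3 pos [0.5876 0.2542 0.2307] F [ 0.  -1.1 -0.2] open 0.0593 q [ 0.39  0.42  1.37 -0.    1.36  0.58]
[312 163]
```

View pics/c4.png

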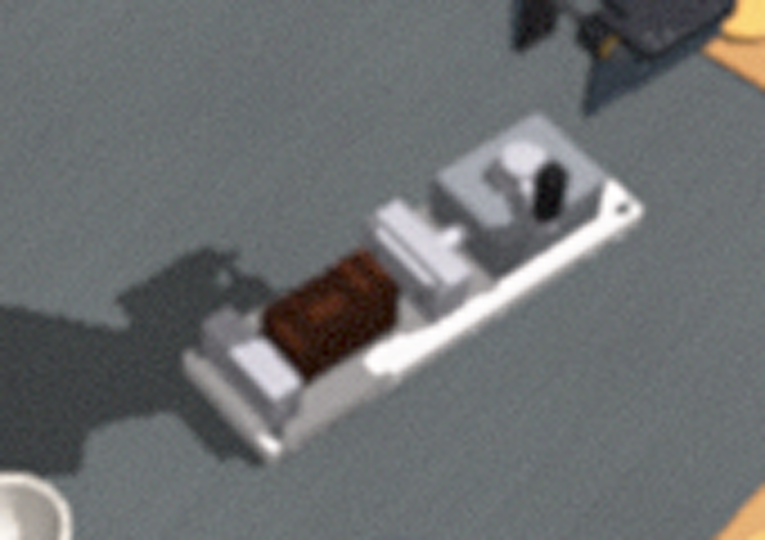

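The block lies flat on the bed between the jaws, at crop (268–398, 252–378). The knob top at scene (349.7,140.3) agrees with the predicted (348.9,139.9). Next I'll lower onto the knob.

```bash
python3 -m crank '[[[0.3,3,0.1,0.2,0,0,0],[0.3,3,0,0,0,0,0],[0.3,2,0,0,0,0,0],[0.3,0,0,0,0,0,0]]]';python3 -c "
from d import *
to((*K,.102),tv)
"
```

```text
time: 11.9
ee_pos: [0.5838, 0.2426, 0.1502]
tcp_rot: [-0.583, 1.562, -2.355]
contact_force: [0.6, 0.3, 0.5]
opening: 0.0591
shift now [ 4.81  0.25 -1.05] after turn [ 4.82  0.24 -1.01] turn [-0.009  0.007  0.005]
t 11.9 pos [0.5838 0.2426 0.1502] F [0.6 0.3 0.5] open 0.0591 q [ 0.38  0.46  1.52 -0.    1.18  0.58]
```

```bash
python3 -m crank '[[[0.3,0,0.2,-1,-0.009,0.007,0.005],[0.3,0,0,0,0,0,0]]]';python3 -c "
from d import *
to((*K,.102),tv)
"
```

```text
time: 12.15
ee_pos: [0.5886, 0.2517, 0.1524]
tcp_rot: [2.108, 1.567, 0.344]
contact_force: [0.4, -0.2, -0.1]
opening: 0.0592
shift now [ 5.04 -0.07 -0.02] after turn [ 5.04 -0.06 -0.03] turn [-0.001 -0.002 -0.003]
t 12.15 pos [0.5886 0.2517 0.1524] F [ 0.4 -0.2 -0.1] open 0.0592 q [ 0.39  0.46  1.5  -0.    1.18  0.58]
```

```bash
python3 -m crank '[[[0.3,1.7,0,-0.1,0,0,0],[0.3,1.7,0,-0.1,0,0,0],[0.3,1.3,0,0,0,0,0],[0.3,0,0,0,0,0,0]]]';python3 -c "
from d import *
to((*K,.102),tv)
"
```

```text
time: 12.65
ee_pos: [0.5889, 0.2539, 0.1023]
tcp_rot: [2.061, 1.567, 0.299]
contact_force: [0.3, 0.7, 0.2]
opening: 0.0595
shift now [ 0.02 -0.05  0.2 ] after turn [ 0.03 -0.05  0.2 ] turn [-0.    -0.002 -0.003]
t 12.65 pos [0.5889 0.2539 0.1023] F [0.3 0.7 0.2] open 0.0595 q [ 0.39  0.5   1.56 -0.    1.07  0.58]
```

Now grip the knob.

```bash
cat > k.py <<'E'
from d import *
s=telemetry.read_state();p=Rv.T@(s['ee_pos'][:2]-ov)-[0,.16]
c=np.arctan2(p[0],p[1])%(2*np.pi);print('crank',c.round(3),'rad',np.hypot(*p).round(4),'z',s['ee_pos'][2].round(4),'F',s['contact_force'].round(1),'open',s['opening'].round(4),'t',s['time'])
q=p
for i in range(1,9):
    n=.05*np.array([np.sin(c+.25*i),np.cos(c+.25*i)]);d=(n-q)*100;q=n
    print(round(c+.25*i,2),'ty,tz',d[0].round(2),(-d[1]).round(2))
E
python3 -m crank '[[[-1,0,0,0,0,0,0],[-1,0,0,0,0,0,0],[-1,0,0,0,0,0,0],[-1,0,0,0,0,0,0],[-1,0,0,0,0,0,0]]]';python3 k.py
```

```text
time: 13.28
ee_pos: [0.5889, 0.2543, 0.1033]
tcp_rot: [2.286, 1.567, 0.523]
contact_force: [0.6, 0.5, -2.1]
opening: 0.0228Traceback (most recent call last):
  File "k.py", line 3, in <module>
    c=np.arctan2(p[0],p[1])%(2*np.pi);print('crank',c.round(3),'rad',np.hypot(*p).round(4),'z',s['ee_pos'][2].round(4),'F',s['contact_force'].round(1),'open',s['opening'].round(4),'t',s['time'])
                                                                                                                                                              ^^^^^^^^^^^^^^^^^^
AttributeError: 'float' object has no attribute 'round'
```

```bash
sed -i "s/s\['opening'\].round(4)/round(s['opening'],4)/" k.py; python3 k.py
```

```text
crank 1.976 rad 0.0507 z 0.1033 F [ 0.6  0.5 -2.1] open 0.0228 t 13.275
2.23 ty,tz -0.69 1.05
2.48 ty,tz -0.88 0.89
2.73 ty,tz -1.07 0.64
2.98 ty,tz -1.19 0.36
3.23 ty,tz -1.25 0.05
3.48 ty,tz -1.22 -0.26
3.73 ty,tz -1.12 -0.55
3.98 ty,tz -0.95 -0.81
```

```bash
python3 -m crank '[[[-1,0,-0.7,1.05,0,0,0],[-1,0,-0.9,0.9,0,0,0],[-1,0,-1.05,0.65,0,0,0],[-1,0,-1.2,0.35,0,0,0]]]';python3 k.py
```

```text
time: 13.78
ee_pos: [0.5534, 0.2332, 0.1033]
tcp_rot: [2.024, 1.546, 0.262]
contact_force: [5.9, -2.9, -2.0]
opening: 0.0233
crank 2.821 rad 0.05 z 0.1033 F [ 5.9 -2.9 -2. ] open 0.0233 t 13.775
3.07 ty,tz -1.22 0.24
3.32 ty,tz -1.24 -0.07
3.57 ty,tz -1.19 -0.37
3.82 ty,tz -1.06 -0.66
4.07 ty,tz -0.86 -0.9
4.32 ty,tz -0.62 -1.08
4.57 ty,tz -0.33 -1.2
4.82 ty,tz -0.02 -1.25
```

```bash
python3 -m crank '[[[-1,0,-1.3,0.25,0,0,0],[-1,0,-1.3,0,0,0,0],[-1,0,-1.25,-0.3,0,0,0],[-1,0,-1.15,-0.6,0,0,0]]]';python3 k.py; python3 -c "
from d import *
to(vp(0,0,.1),tv)"
```

```text
time: 14.28
ee_pos: [0.5117, 0.248, 0.1032]
tcp_rot: [1.959, 1.528, 0.197]
contact_force: [6.4, -2.0, -3.4]
opening: 0.0232
crank 3.741 rad 0.0495 z 0.1032 F [ 6.4 -2.  -3.4] open 0.0232 t 14.275
3.99 ty,tz -0.96 -0.79
4.24 ty,tz -0.7 -1.03
4.49 ty,tz -0.42 -1.17
4.74 ty,tz -0.12 -1.24
4.99 ty,tz 0.19 -1.23
5.24 ty,tz 0.49 -1.15
5.49 ty,tz 0.76 -0.99
5.74 ty,tz 0.98 -0.77
shift now [ 0.24  2.78 11.91] after turn [ 0.32  2.8  11.91] turn [ 0.    -0.016 -0.04 ]
t 14.275 pos [0.5117 0.248  0.1032] F [ 6.4 -2.  -3.4] open 0.0232 q [ 0.44  0.38  1.77 -0.01  0.95  0.64]
```

Tilt has drifted by 0.04 rad, so I'll correct it while continuing.

```bash
python3 -m crank '[[[-1,0,-1.0,-0.8,0,-0.01,-0.02],[-1,0,-0.75,-1.1,0,-0.01,-0.02],[-1,0,-0.45,-1.2,0,0,0]]]';python3 k.py; python3 -c "
from d import *
to(vp(0,0,.1),tv)"
```

```text
time: 14.65
ee_pos: [0.4978, 0.2784, 0.1032]
tcp_rot: [0.531, 1.558, -1.23]
contact_force: [2.0, -5.4, 0.9]
opening: 0.0232
crank 4.43 rad 0.0493 z 0.1032 F [ 2.  -5.4  0.9] open 0.0232 t 14.65
4.68 ty,tz -0.26 -1.21
4.93 ty,tz 0.12 -1.24
5.18 ty,tz 0.42 -1.17
5.43 ty,tz 0.7 -1.03
5.68 ty,tz 0.93 -0.83
5.93 ty,tz 1.11 -0.57
6.18 ty,tz 1.21 -0.28
6.43 ty,tz 1.25 0.03
shift now [ 0.51  4.7  14.63] after turn [ 0.32  4.74 14.62] turn [ 0.002  0.011 -0.006]
t 14.65 pos [0.4978 0.2784 0.1032] F [ 2.  -5.4  0.9] open 0.0232 q [ 0.5   0.4   1.73 -0.01  1.    0.69]
```

```bash
python3 -m crank '[[[-1,0,-0.2,-1.3,0,0,0],[-1,0,0.15,-1.3,0,0,0]]]';python3 k.py|head -3; python3 -m crank '[[[-1,0,0.3,-0.8,0,0,0]]]';python3 k.py|head -3
```

```text
time: 14.9
ee_pos: [0.5008, 0.3001, 0.1031]
tcp_rot: [0.269, 1.551, -1.489]
contact_force: [-2.3, -5.6, 3.5]
opening: 0.0233
crank 4.878 rad 0.0493 z 0.1031 F [-2.3 -5.6  3.5] open 0.0233 t 14.9
5.13 ty,tz 0.29 -1.21
5.38 ty,tz 0.64 -1.07
time: 15.02
ee_pos: [0.5034, 0.3058, 0.1031]
tcp_rot: [0.088, 1.547, -1.67]
contact_force: [-6.3, -4.4, 5.3]
opening: 0.0228
crank 5.006 rad 0.0492 z 0.1031 F [-6.3 -4.4  5.3] open 0.0228 t 15.025
5.26 ty,tz 0.43 -1.16
5.51 ty,tz 0.77 -0.98
```

```bash
python3 -m crank '[[[-1,0,0.35,-0.8,0,0,0]]]';python3 k.py|head -2; python3 -m crank '[[[-1,0,0.45,-0.75,0,0,0]]]';python3 k.py|head -3;python3 -c "
from d import *
g=snap('scene','scene5');to(vp(0,0,.1),tv)
c=np.array(px(g,vp(0,.04,.05))).astype(int)
im=cv2.resize(g['color'][c[1]-60:c[1]+60,c[0]-85:c[0]+85],None,fx=4.5,fy=4.5,interpolation=2)
cv2.imwrite('pics/c5.png',im[:,:,::-1])
"
```

```text
time: 15.15
ee_pos: [0.5065, 0.3109, 0.1031]
tcp_rot: [-0.041, 1.542, -1.799]
contact_force: [-4.0, -5.7, 4.9]
opening: 0.0231
crank 5.127 rad 0.0493 z 0.1031 F [-4.  -5.7  4.9] open 0.0231 t 15.15
5.38 ty,tz 0.58 -1.1
time: 15.28
ee_pos: [0.5099, 0.3153, 0.103]
tcp_rot: [-0.159, 1.537, -1.917]
contact_force: [-7.1, -5.1, 5.1]
opening: 0.0231
crank 5.241 rad 0.0493 z 0.103 F [-7.1 -5.1  5.1] open 0.0231 t 15.275
5.49 ty,tz 0.7 -1.02
5.74 ty,tz 0.98 -0.77
shift now [ 0.89  4.12 18.57] after turn [ 0.3   4.2  18.57] turn [0.005 0.033 0.005]
t 15.325 pos [0.5106 0.3161 0.103 ] F [-5.1 -4.1  4.2] open 0.0235 q [ 0.55  0.46  1.64 -0.02  1.07  0.75]
```

View pics/c5.png

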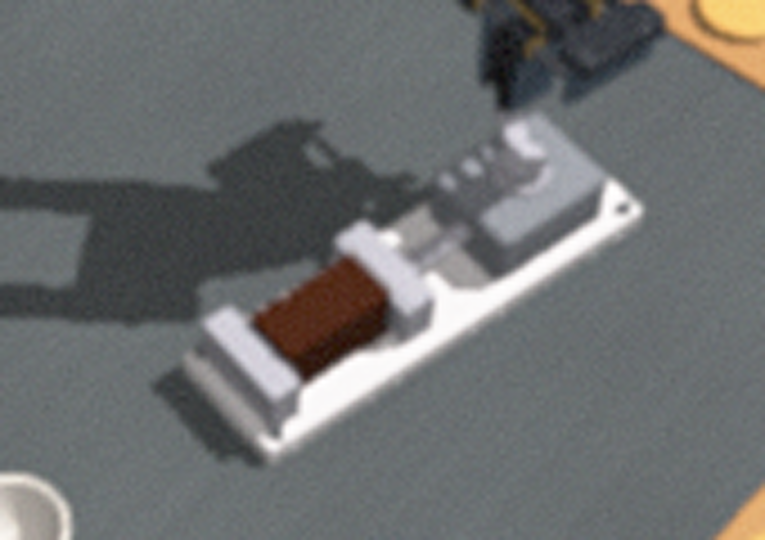

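The jaw now touches the block's end at (385,290), and the block's other end sits at the fixed jaw at (258,330). I'll tighten further while watching the force.

```bash
python3 -m crank '[[[-1,0,0.55,-0.75,0,0.02,0]]]';python3 k.py|head -2; python3 -m crank '[[[-1,0,0.6,-0.7,0,0.01,0]]]';python3 k.py|head -2
```

```text
time: 15.45
ee_pos: [0.5147, 0.3203, 0.103]
tcp_rot: [-0.489, 1.55, -2.246]
contact_force: [-7.4, -5.8, 6.7]
opening: 0.023
crank 5.38 rad 0.0494 z 0.103 F [-7.4 -5.8  6.7] open 0.023 t 15.45
5.63 ty,tz 0.84 -0.91
time: 15.58
ee_pos: [0.5169, 0.3222, 0.103]
tcp_rot: [-0.818, 1.545, -2.576]
contact_force: [-15.1, -10.7, 12.3]
opening: 0.0232
crank 5.439 rad 0.0495 z 0.103 F [-15.1 -10.7  12.3] open 0.0232 t 15.575
5.69 ty,tz 0.9 -0.85
```

The force jumped to about 18 N horizontally, so the spring plate is nearly solid. I'll let go and rise.

```bash
python3 -m crank '[[[-1,0,0,0,0,0,0],[0.3,0,0,0,0,0,0],[0.3,0,0,0,0,0,0],[0.3,0,0,0,0,0,0],[0.3,0,0,0,0,0,0]]]';python3 k.py|head -1; python3 -m crank '[[[0.3,-2,0,0,0,0,0],[0.3,-3,0,0,0,0,0],[0.3,-5,0,0,0,0,0],[0.3,-5,0,0,0,0,0],[0.3,0,-4,-5,0,0,0],[0.3,0,-4,-5,0,0,0],[0.3,0,0,0,0,0,0]]]';python3 -c "
from d import *
f=snap('top','top6');g=snap('scene','scene6');to(vp(0,0,.1),tv)
c=np.array(px(g,vp(0,.04,.05))).astype(int)
im=cv2.resize(g['color'][c[1]-60:c[1]+60,c[0]-60:c[0]+60],(400,400),interpolation=2)
i2=cv2.resize(f['color'][165:285,150:270],(400,400),interpolation=2)
cv2.imwrite('pics/c6.png',np.hstack([im,i2])[:,:,::-1])
"
```

```text
time: 16.2
ee_pos: [0.5164, 0.3209, 0.1036]
tcp_rot: [-0.793, 1.544, -2.551]
contact_force: [1.3, 0.3, 0.0]
opening: 0.0583
crank 5.415 rad 0.0488 z 0.1036 F [1.3 0.3 0. ] open 0.0583 t 16.2
time: 17.08
ee_pos: [0.4611, 0.4382, 0.2578]
tcp_rot: [-0.84, 1.547, -2.6]
contact_force: [0.3, 0.6, -0.6]
opening: 0.0591
shift now [16.09 11.47 29.03] after turn [15.76 11.16 29.33] turn [-0.001  0.018  0.017]
t 17.175 pos [0.4628 0.435  0.2576] F [ 1.  -1.   0.3] open 0.0591 q [0.73 0.41 1.32 0.   1.44 0.93]
```

View pics/c6.png

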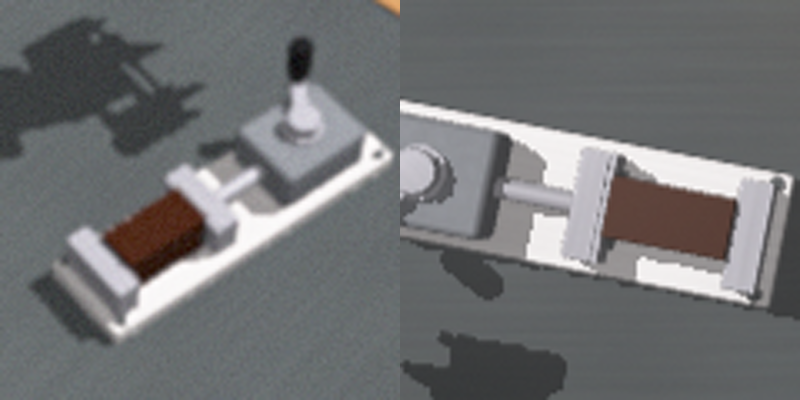

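The block sits flush between both jaws, with its top-view corners at about (606,177), (738,198), (727,262) and (602,236). I'll check this numerically.

```bash
python3 -c "
from d import *
f=load('top6')
P=[Rv.T@(ray(f,*o((u-400,v),400/120,150,165),.07)[:2]-ov) for u,v in[(606,177),(738,198),(727,262),(602,236)]]
P=np.array(P);print(P.round(4),P.mean(0).round(4))
J=[Rv.T@(ray(f,*o((u-400,v),400/120,150,165),.063)[:2]-ov) for u,v in[(620,152),(600,262)]];print('jaw',J)"
```

```text
[[ 0.0217  0.0297]
 [ 0.0245 -0.0657]
 [-0.0214 -0.0667]
 [-0.0199  0.0241]] [ 0.0012 -0.0196]
jaw [array([0.04121144, 0.02451524]), array([-0.03853377,  0.02303679])]
```

```bash
python3 -c "
from workcell import job
print(job.job_done())"
```

```text
the job is handed in; nothing more can be done
None
```

I laid the thick chocolate block flat and lengthwise in the vise and let go. I then gripped the knob and carried it clockwise from about 2.0 to 5.4 rad, released it and backed off. The job was handed in at about 17 s; no verdict is reported.

**Last checks:**
- **Block position:** the final pictures put its middle at about x = 1 mm, y = -20 mm in the vise frame (within ±25 mm and -30 to -10 mm). It lies flat and lengthwise, touching both jaws.
- **Clamping:** this is inferred, because I had no direct reading of jaw force. The crank angle and block length imply about 6 mm of spring-back, or roughly 20 N or more. The hand force also jumped to about 18 N at the end of the turn.
- **After letting go:** the knob stayed where I left it, and the gripper was clear with about 1 N of sensor noise.

**Disagreements:** no check failed. The measured tool pose wandered by several mm in places, up to about 10 mm, and I corrected it before each contact. The block corners I read by eye in the last picture scatter by about 5 mm.

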